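# Shut, bolt and seal the cash tin

### The job

Lock up the cash tin for the night: shut its lid fully, then lift the bolt's knob out of the open notch, carry it past the middle notch and drop it right down into the locked notch, where the bolt covers the lid's hasp tab. Then take the round-headed security seal out of the wooden block and stand it upright, fully home, in the bore behind the bolt, so that the bolt cannot be drawn back. Leave the tag-headed seal in its block and do not disturb the padlock, the tally counter or the scale weight.

Things in the scene. Friction and masses are not known exactly. Their poses are not given: they have to be found in the camera images.
- tin: Fixed steel cash tin. Origin: on the bench under the centre of its open box (150 mm in x, 220 in y, 80 high). x points from the lock side to the hinge side, z up. A flat-topped lock housing, x -125 to -75 mm, 220 mm long, 80 mm high, runs along the front. The bolt slides on it along the line x = -100 mm.
- lid (a joint): Hinge angle of the lid, rad: 0 shut, grows as it opens (starts 0.9 to 1.3). Stiff: stays where left (0.35 N m friction, about 2 N at the edge), push it right down. Steel plate 146 mm from hinge to edge, 220 wide, 5 thick, 250 g, no handle; shut, its top is 85 mm above the bench. Open, its outer face looks to tin +x and up: fingertips lowered behind it can sweep it down to the front.
- lid_hinge (a point): On the hinge axis, middle of the far top rim: tin frame (75, 0, 80) mm. The axis is the tin's y; the lid's underside passes through it.
- lid_edge (a point): Middle of the lid's front edge, on its outer face; moves with the lid, 146 mm from the hinge axis. At y = +50 mm a hasp tab (34 mm wide, 4 mm thick) sticks 18 mm out of this edge.
- bolt (a joint): Travel of the bolt along tin +y, m: 0 open, 0.050 middle, 0.100 locked notch; 2 mm play either way in a notch; 1 N friction. Steel block 20 mm (x) by 34 mm (y), top 12 mm above the housing; its thin tongue passes 5 mm above the shut lid's hasp tab, but an unshut lid is in its way. It cannot slide while the knob's tooth is in a notch.
- knob (a joint): Lift of the knob along z, m: 0 = down in a notch, 0.0095 = tooth on top of the comb, 0.018 = upper stop. A spring presses it down with about 2 to 3 N.
- knob_grip (a point): On the knob's axis, 10 mm below its top and (down) 36 mm above the housing. Black upright cylinder 20 mm across, 24 mm tall. Below it a 14 mm wide steel arm (top 16.5 mm above the housing) reaches to the front and carries the 8 mm wide tooth. Moves with bolt and lift.
- bore (a point): Centre of the mouth of the seal bore, on the housing top, tin frame (-100, 0, 80) mm: 12 mm diameter, 45 mm deep, vertical, with a slightly chamfered rim. Beside it lie the comb (10 mm high) and the lid. A seal standing here blocks the bolt, so it goes in last.
- seal: Round-headed orange pin seal, 30 g, 72 mm long, standing in one of the block's two holes (which one varies). Origin: centre of the lower tip; z up along the pin. Shaft 9 mm across, 34 mm long, tip tapered; flange 22 mm across at 34 to 38 mm; head 18 mm across, 40 to 72 mm. Home, its flange rests on the surface round the hole.
- seal_neck (a point): On the axis of the round-headed seal, at the underside of its flange, 34 mm above its tip: when fully home in the bore it lies at bore.
- tag_seal: The other orange seal, to be left in the block: same shaft and flange, but a flat upright tag (8 by 34 by 40 mm) as head, top 78 mm above the tip. Origin at the lower tip.
- rack: Fixed wooden block holding the seals, 130 mm (x) by 50 mm (y), 45 mm high; origin: centre of its underside. Two 12 mm holes, 40 mm deep, at x = -35 and +35 mm; the seals' tips stand 11 mm above the bench.
- padlock: Brass padlock lying flat, body 45 by 40 by 20 mm, steel shackle; bystander. Origin: underside of the brass body.
- tally: Round chrome tally counter, 44 mm in diameter, 34 mm high; bystander. Origin: underside centre.
- weight: Squat dark cast-iron scale weight with a knob on top, 68 mm in diameter, 60 mm high, 0.9 kg; bystander. Origin: underside centre.
- notch_open (a point): On the bolt's line (tin x -100, y -50, z 80 mm), abreast of the open notch. The notches, 12 mm wide, are gaps in a dark steel comb 10 mm high and 10 mm wide along the housing's front at tin x = -119 mm.
- notch_mid (a point): As notch_open, abreast of the middle notch (tin y = 0).
- notch_locked (a point): As notch_open, abreast of the locked notch (tin y = +50 mm).

How it is judged (in metres and radians):
On the way, in this order (a step that is already met when the one before it is completed fails the run):
1. the lid is fully shut (value of joint lid below 0.025 rad), for 0.2 s.
2. the knob's tooth is lifted clear of its notch, the lid still shut (value of joint lid below 0.025 rad and value of joint knob above 0.009 m), for 0.1 s.
3. the bolt is across and its knob dropped into the locked notch (value of joint lid below 0.025 rad and value of joint bolt above 0.095 m and value of joint knob below 0.003 m), for 0.2 s.
4. the round-headed seal stands home in the bore, the bolt still locked (all of step 3 and horizontal distance between seal_neck and bore below 0.004 m and z of seal_neck in the frame of tin between 0.076 and 0.0835 m and angle between seal's own z axis and vertical below 0.1 rad), for 0.2 s.
At the end, for the whole second after the job is handed in: Lid shut (within 0.025 rad); bolt travel over 95 mm and its knob down (lift under 3 mm); round-headed seal at rest, upright within 0.10 rad, in the bore: flange centre within 4 mm sideways of the bore and at most 3.5 mm above the housing top (all of step 4 and linear speed of seal below 0.02 m/s); the robot touches nothing.
It fails at once if the padlock is shifted more than 30 mm (distance of padlock from where it was at the start of the episode above 0.03 m).
It fails at once if the tally counter is shifted more than 30 mm (distance of tally from where it was at the start of the episode above 0.03 m).
It fails at once if the scale weight is shifted more than 30 mm (distance of weight from where it was at the start of the episode above 0.03 m).
It fails at once if the tag-headed seal is shifted more than 30 mm (distance of tag_seal from where it was at the start of the episode above 0.03 m).
It also fails if it takes over 64 s, if anything falls off the work surface, if the arm or the gripper's body presses on something with over 40 N, if the wrist force passes 120 N, or if a joint passes its speed limit or range.

### The arm

A 6-joint arm with a two-finger parallel gripper is mounted at the origin on the work surface. World frame = base frame: x ahead of the robot, y to its left, z up, the work surface at z = 0. Lengths are in mm, angles in rad, forces in N, time in s.
With the tool pointing down it reaches from about 350 to 975 mm from the base axis. Payload 7.1 kg.
Tool frame: the origin (TCP) lies midway between the tips of the shut fingers; the grasp point (between the pads) lies ctrl.grip_point_offset behind it (ctrl.grip_point_offset is the distance from the TCP to the grasp point, in mm); z points along the fingers, y is the line along which they close (so a half turn about z gives the same grasp; the last joint's range is limited). The gripper opens to 88 mm and grips with 3 to 60 N. Pads are 20 mm wide; open, the fingers measure 115 mm over their backs; the gripper's body (75 mm by 178 mm) begins 61 mm behind the grasp point.
Start: joints at [1.279, 0.423, 1.63, -0, 1.089, -0.019], TCP at [168.361, 601.88, 222.675] pointing down, gripper open.
Joint ranges: [-3, 3], [-0.9, 2.11], [0.09, 2.58], [-1.31, 4.45], [0.11, 2.69], [-2.54, 2.54]. Speed limits (rad/s): [2.39, 2.39, 3.01, 3.14, 3.14, 3.14].

### API

Orientations are given as a rotation vector (axis times angle).
In Python, from workcell import ctrl gives the robot as it stands.
- The arm moves only by the tool apply_moves, never from a script. Its argument "targets" is a list of rows, each an object of numbers: "tx", "ty", "tz": the shift along the world's x, y, z in m; "spin": the turn about the world's z in degrees. In form: [{"tx": .., "ty": .., "tz": .., "spin": ..}, ...]. A call has exactly 8 rows; each row is the pose to reach, as a shift and turn from the pose commanded when the call began; what a row does not reach only later rows make up. A row lasts 1/10 s, in which the tool goes at most 50 mm and 8.59 degrees, less where a joint would pass 70% of its speed; a pose out of reach is approached as far as the arm can. A call with a gripper value outside its range is refused whole. "gripper" is the closure, from -1 (fully open) to 1 (shut), set as the call begins (left out, the last holds). The fingers move at their own pace and stop on an object; the grip force is fixed at half the most. Time passes only in rows, so rows that repeat a pose let the fingers close, or fill a call up. It gives the time, the measured TCP pose, the force, the opening and the grip force at its end, in the units of the state.
- ctrl.get_obs(): the state, without advancing time (a new reading comes with each control period).
- ctrl.get_image(name): name is "side" or "top"; returns the picture (420x560x3 uint8, red, green, blue); there is no depth.
- ctrl.get_calibration(name): a dict with "fov_y" (degrees; the focal length in pixels is half the picture's height over the tangent of half this angle, whatever the lens; pixels are square), "cx", "cy" (the principal point, pixels), "dist" ([k1, k2, p1, p2, k3] as OpenCV has them; the pictures are not rectified), "rvec" (rotation vector, rad) and "tvec" (3), from world to camera coordinates, as OpenCV has them. Camera axes: x right, y down, z forward; pixel columns grow to the right and rows downward; lengths in mm; the calibration is good to about 2 mm. A picture is of the moment at which its call begins. get_calibration takes no time and is no camera call.
- ctrl.close_job(): hands the job in; it is judged then, once.
Trained networks look in the newest picture that a camera, given by its name, has taken for a name from the list of things; names that differ only in an ending like _2 or _b are one class to them, and where a whole thing is asked for, a point or a joint stands for the part that bears it (a point fixed in the world has none). Each returns a list of dicts, best first, with "score" (0 to 1); they miss things now and then, are a little off and sometimes report something else, mostly with a low value. They report only what shows in the picture. A call takes as long as a camera call.
- ctrl.outline_of(name, camera): "pixels" (420x560 bool, what is visible of it) and "box" ([left, top, right, bottom] in pixels, round what is visible of it).
- ctrl.pinpoint(name, camera): "uv" ([column, row] in pixels: a listed point, or the origin of a listed thing).
The state is a dict: "t": time; "qpos": joint angles; "qvel": joint speeds; "joint_torque": joint torques, N m; "ee_pos": TCP position; "orientation": TCP orientation; "ft_force": force on the tool from outside, world axes, zero at the start; "moment": the same for the moment, N m; "width": finger opening in mm; "grasp_force": force on a finger pad.
Only numpy, scipy, OpenCV 4.12 (cv2) and the standard library are available. Lean on these libraries where they do the work, as an engineer would, in place of code of your own. Each camera call takes 0.05 s, during which the arm holds its last target. There are 200 camera calls.

## Working session

There is one attempt and no reset: what is moved stays moved. The work goes in short steps, Python scripts to look and compute and a tool call to move; the robot and the scene stay as the last step left them, time stands still between calls to the robot, and variables do not carry over. Pictures are saved under pics/ and viewed, at most 10 in all, crops included, and the job is handed in when it is done.

Besides the shell and the picture viewer there is one more tool, called after "Call:" as name(argument=value, ...) on one line, values as JSON. apply_moves: Moves the arm, as the interface text tells. Its arguments: {"type":"object","properties":{"targets":{"type":"array"},"gripper":{"type":"number"}},"required":["targets"]}

```bash
mkdir -p pics; cat > h.py <<'E'
import numpy as np, cv2
from workcell import ctrl
from scipy.optimize import least_squares
def cal(n):
    c=ctrl.get_calibration(n); f=210/np.tan(np.radians(c['fov_y'])/2)
    K=np.array([[f,0,c['cx']],[0,f,c['cy']],[0,0,1.]])
    return K,np.array(c['dist'],float),np.array(c['rvec'],float),np.array(c['tvec'],float)
def proj(n,P):
    K,d,r,t=cal(n); return cv2.projectPoints(np.array(P,float).reshape(-1,1,3),r,t,K,d)[0].reshape(-1,2)
def ray(n,uv):
    K,d,r,t=cal(n); x=cv2.undistortPoints(np.array(uv,float).reshape(1,1,2),K,d).ravel()
    R=cv2.Rodrigues(r)[0]; return -R.T@t, R.T@np.array([x[0],x[1],1])
def atz(n,uv,z):
    o,d=ray(n,uv); return o+d*(z-o[2])/d[2]
def tri(uvs):
    A=np.zeros((3,3));b=np.zeros(3)
    for n,uv in uvs.items():
        o,d=ray(n,uv); d=d/np.linalg.norm(d); M=np.eye(3)-np.outer(d,d); A+=M;b+=M@o
    return np.linalg.solve(A,b)
def save(n,f):
    im=ctrl.get_image(n); cv2.imwrite('pics/'+f,im[...,::-1]); return im
E
python3 - <<'E'
from h import *
np.set_printoptions(precision=1,suppress=True)
a=save('side','s0.png');b=save('top','t0.png')
for n in ['tin','lid_hinge','lid_edge','knob_grip','bore','seal','seal_neck','tag_seal','rack','padlock','tally','weight','notch_open','notch_mid','notch_locked']:
    u={}
    s=''
    for c in ['side','top']:
        r=ctrl.pinpoint(n,c)
        if r: u[c]=r[0]['uv']; s+=f" {c} {np.array(r[0]['uv'])} {r[0]['score']:.2f}"
    print(n,s, tri(u) if len(u)==2 else '')
o=ctrl.get_obs();print(o['t'],o['orientation'],ctrl.grip_point_offset)
E
```

```text
tin  side [267.7 394.8] 0.72 top [324.9 226.3] 0.75 [ 695.4 -211.2 -931.1]
lid_hinge  side [238.2 195. ] 0.95 top [324.2 184.6] 0.67 [ 661.  -148.1   74.1]
lid_edge  side [264.8 148.7] 0.97 top [332.8 196.4] 0.91 [ 596.8 -150.   209.1]
knob_grip  side [317.5 171.1] 0.59 top [360.2 255.7] 0.65 [ 492.6 -210.   118.9]
bore  side [318.5 202.1] 0.85 top [337.3 264.2] 0.95 [ 482.6 -167.6   66.6]
seal  side [281.7 405. ] 0.78 top [139.9 273.5] 0.66 [482.6 280.9   6.8]
seal_neck  side [280.4 395.9] 0.68 top [137.6 271.9] 0.50 [484.3 278.   33.6]
tag_seal  top [151.4 241.9] 0.41 
rack  side [266.5 396.9] 0.69 top [146.3 261.9] 0.80 [510.9 268.6  -0.1]
padlock  side [187.5 347.8] 0.91 top [177.  193.1] 0.91 [676.9 200.4  -4.9]
tally  side [274.3 157.2] 0.46 top [420.6 203.3] 0.58 [ 626.7 -383.6    5.8]
weight  side [346.7 168.4] 0.85 top [175.6 192.7] 0.58 [485.5 112.7 420.1]
notch_open  side [317.2 184.4] 0.81 top [359.  257.8] 0.91 [ 492.8 -214.    77.3]
notch_mid  side [315.5 202. ] 0.82 top [337.1 263.3] 0.89 [ 487.1 -167.6   65.2]
notch_locked  side [313.6 213.5] 0.60 top [312.7 265. ] 0.64 [ 483.9 -113.4   81.8]
1.6 [ 0.4  3.1 -0. ] 18.700000000000003
```

View pics/s0.png

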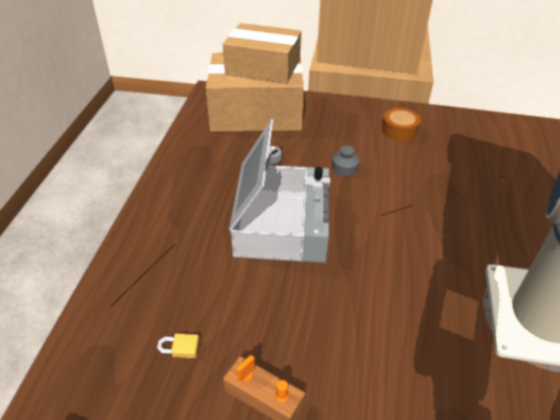

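View pics/t0.png

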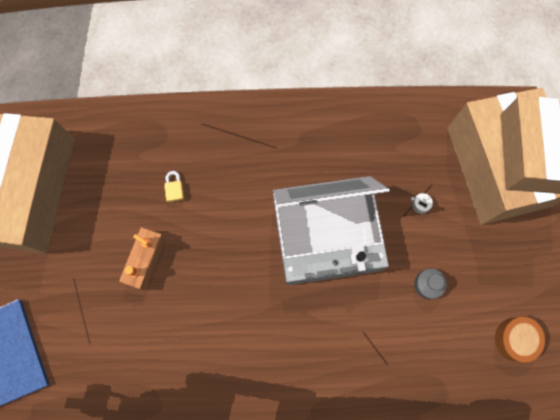

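The side view shows the tin at (285,210), its lid open towards the far side, with the knob at (318,172). The rack is at (264,388), with the round seal at (282,390) nearer the robot and the tag seal at (245,369). The top view agrees: knob (360,256), bore (336,263), round seal (130,271). The lid leans forward by about 1.1 rad. I'll fit the tin and rack poses next.

```bash
cat > fit.py <<'E'
from h import *
np.set_printoptions(precision=1,suppress=True)
T={'lid_hinge':(75,0,80),'bore':(-100,0,80),'notch_open':(-100,-50,80),'notch_mid':(-100,0,80),'notch_locked':(-100,50,80),'knob_grip':(-100,-50,116),'tin':(0,0,0)}
def w(p,q):
    c,s=np.cos(p[2]),np.sin(p[2]); return np.array([p[0]+c*q[0]-s*q[1],p[1]+s*q[0]+c*q[1],q[2]])
if __name__=='__main__':
    M=[]
    for k in range(3):
        for c in ['side','top']:
            ctrl.get_image(c)
            for n in list(T)+['lid_edge','seal_neck','seal','rack','tag_seal']:
                r=ctrl.pinpoint(n,c)
                if r and r[0]['score']>.3: M.append((n,c,np.array(r[0]['uv'])))
    tin=[m for m in M if m[0] in T or m[0]=='lid_edge']
    def res(p):
        o=[]
        for n,c,u in tin:
            q=T[n] if n in T else (75-146*np.cos(p[3])+5*np.sin(p[3]),0,80+146*np.sin(p[3])+5*np.cos(p[3]))
            o.append(proj(c,w(p,q))[0]-u)
        return np.array(o).ravel()
    s=least_squares(res,[580,-155,.1,1.1],loss='soft_l1',x_scale=[100,100,.1,.1]);p=s.x;print('tin',p[:2],'yaw %.3f lid %.3f'%tuple(p[2:]))
    r=res(p).reshape(-1,2)
    for m,e in zip(tin,r): print(m[0],m[1],e,end='; ')
    R=[m for m in M if m not in tin] if 0 else [m for m in M if m[0] in('seal_neck','seal','rack','tag_seal')]
    def res2(p):
        Q={'rack':(0,0,0),'seal':(-35,0,11),'seal_neck':(-35,0,45),'tag_seal':(35,0,11)}
        return np.array([proj(c,w(p,Q[n]))[0]-u for n,c,u in R]).ravel()
    s=least_squares(res2,[511,268,-.4],loss='soft_l1',x_scale=[100,100,.1]);q=s.x
    print('\nrack',q,'%.3f'%q[2],'seal',w(q,(-35,0,45)))
    for m,e in zip(R,res2(q).reshape(-1,2)): print(m[0],m[1],e,end='; ')
    for n,k in [('bore',0),('knob_grip',0),('lid_hinge',0)]: print(n,w(p,T[n]))
    from scipy.spatial.transform import Rotation as Ro
    o=ctrl.get_obs();m=Ro.from_rotvec(o['orientation']).as_matrix();print(m,o['ee_pos'],o['t'],o['width'])
E
python3 fit.py
```

```text
tin [ 585.7 -151.7] yaw 0.107 lid 1.076
lid_hinge side [-1.6 -1.8]; bore side [ 3.6 -0.9]; notch_open side [-1.8  0.3]; notch_mid side [3.7 0.2]; notch_locked side [ 3.  -1.9]; knob_grip side [ 2.7 -0.2]; tin side [ 3.  -0.1]; lid_edge side [0.6 2.5]; lid_hinge top [1.2 0.8]; bore top [-1.4 -3.9]; notch_open top [ 0.3 -0.2]; notch_mid top [-2.2 -1.2]; notch_locked top [-0.1 -0.3]; knob_grip top [-1.3 -0. ]; tin top [-1.5  0.5]; lid_edge top [ 0.2 -1.2]; lid_hinge side [-3.4 -3. ]; bore side [1.9 2.4]; notch_open side [-1.6  0.9]; notch_mid side [ 0.  -2.4]; notch_locked side [1.5 0.2]; tin side [-0.6 -0.5]; lid_edge side [-0.5  0.6]; lid_hinge top [-2.6 -2.1]; bore top [-1.2 -0.2]; notch_open top [-0.1 -0.5]; notch_mid top [ 0.5 -0. ]; notch_locked top [-1.  -0.1]; knob_grip top [0.4 1.8]; tin top [-2.5 -0.7]; lid_edge top [-4.6  1.1]; lid_hinge side [-78.   -5.2]; bore side [ 1.2 -0.3]; notch_open side [-1.7 -1.8]; notch_mid side [-0.7 -1.7]; notch_locked side [ 1.3 -1.7]; knob_grip side [ 77.7 -22.8]; tin side [ 4.2 -0.2]; lid_edge side [ 0.7 -0.9]; lid_hinge top [ 0.3 -0.9]; bore 
[... 230 characters left out ...]
. ]
seal_neck side [ 2.3 -1. ]; seal side [ 2.3 -1.7]; rack side [-2.1  1.7]; tag_seal side [-0.1 -0.6]; seal_neck top [-0.7  0. ]; seal top [-3.1 -4.2]; rack top [-4.1 -0.9]; tag_seal top [-0.2  2.5]; seal side [ 3.  -2.9]; rack side [-1.8 -0.7]; tag_seal side [ 1.2 -4.2]; seal_neck top [-3.6 -0.3]; seal top [ 0.8 -2.1]; rack top [-2.3 -2.6]; tag_seal top [-0.6  3. ]; seal_neck side [2.  2.3]; seal side [0.4 0.1]; rack side [-0.9  0.1]; seal top [ 1.1 -1.5]; rack top [-2.  -0.2]; tag_seal top [0.9 0.2]; bore [ 486.3 -162.3   80. ]
knob_grip [ 491.6 -212.1  116. ]
lid_hinge [ 660.3 -143.7   80. ]
[[-1.   0.3 -0. ]
 [ 0.3  1.  -0. ]
 [ 0.  -0.  -1. ]] [168.3 601.9 222.7] 5.5 87.86990629625603
```

Call:
apply_moves(targets=[{"tx":0.025,"ty":-0.035,"tz":0.02,"spin":3},{"tx":0.05,"ty":-0.07,"tz":0.035,"spin":6},{"tx":0.075,"ty":-0.11,"tz":0.05,"spin":9},{"tx":0.1,"ty":-0.15,"tz":0.06,"spin":12},{"tx":0.125,"ty":-0.19,"tz":0.06,"spin":15},{"tx":0.15,"ty":-0.23,"tz":0.06,"spin":18},{"tx":0.175,"ty":-0.27,"tz":0.06,"spin":20},{"tx":0.2,"ty":-0.31,"tz":0.06,"spin":22}], gripper=1)

```text
t: 6.3
ee_pos: [369.1, 290.3, 283.0]
orientation: [-0.177, 3.136, 0.001]
ft_force: [0.0, 1.3, 0.0]
width: 27.2
grasp_force: 0.0
```

Call:
apply_moves(targets=[{"tx":0.025,"ty":-0.04},{"tx":0.05,"ty":-0.08},{"tx":0.075,"ty":-0.12},{"tx":0.1,"ty":-0.16},{"tx":0.125,"ty":-0.2},{"tx":0.15,"ty":-0.24},{"tx":0.175,"ty":-0.28},{"tx":0.2,"ty":-0.32}])

```text
validation failed for argument at $.ta...
```

Call:
apply_moves(targets=[{"tx":0.025,"ty":-0.035},{"tx":0.05,"ty":-0.07},{"tx":0.075,"ty":-0.1},{"tx":0.087,"ty":-0.116},{"tx":0.087,"ty":-0.116,"tz":-0.02},{"tx":0.087,"ty":-0.116,"tz":-0.04},{"tx":0.087,"ty":-0.116,"tz":-0.06},{"tx":0.087,"ty":-0.116,"tz":-0.075}])

```text
validation failed for argument at $.ta...
```

Call:
apply_moves(targets=[{"tx":0.025,"ty":-0.04,"tz":0,"spin":0},{"tx":0.05,"ty":-0.08,"tz":0,"spin":0},{"tx":0.075,"ty":-0.12,"tz":0,"spin":0},{"tx":0.1,"ty":-0.16,"tz":0,"spin":0},{"tx":0.125,"ty":-0.2,"tz":0,"spin":0},{"tx":0.15,"ty":-0.24,"tz":0,"spin":0},{"tx":0.175,"ty":-0.28,"tz":0,"spin":0},{"tx":0.2,"ty":-0.32,"tz":0,"spin":0}])

```text
t: 7.1
ee_pos: [569.2, -30.1, 282.9]
orientation: [-0.174, 3.136, 0.0]
ft_force: [0.1, 1.2, -0.3]
width: 0.2
grasp_force: 0.0
```

Call:
apply_moves(targets=[{"tx":0.025,"ty":-0.035,"tz":0,"spin":0},{"tx":0.05,"ty":-0.07,"tz":0,"spin":0},{"tx":0.075,"ty":-0.1,"tz":0,"spin":0},{"tx":0.086,"ty":-0.114,"tz":0,"spin":0},{"tx":0.086,"ty":-0.114,"tz":-0.02,"spin":0},{"tx":0.086,"ty":-0.114,"tz":-0.04,"spin":0},{"tx":0.086,"ty":-0.114,"tz":-0.06,"spin":0},{"tx":0.086,"ty":-0.114,"tz":-0.075,"spin":0}])

```text
t: 7.9
ee_pos: [653.9, -142.1, 206.2]
orientation: [0.174, -3.136, -0.001]
ft_force: [0.3, -1.3, 0.3]
width: 0.5
grasp_force: 0.0
```

Call:
apply_moves(targets=[{"tx":-0.019,"ty":-0.002,"tz":-0.006,"spin":0},{"tx":-0.039,"ty":-0.004,"tz":-0.019,"spin":0},{"tx":-0.051,"ty":-0.005,"tz":-0.028,"spin":0},{"tx":-0.063,"ty":-0.007,"tz":-0.036,"spin":0},{"tx":-0.071,"ty":-0.008,"tz":-0.045,"spin":0},{"tx":-0.079,"ty":-0.008,"tz":-0.054,"spin":0},{"tx":-0.086,"ty":-0.009,"tz":-0.064,"spin":0},{"tx":-0.092,"ty":-0.01,"tz":-0.075,"spin":0}])

```text
t: 8.7
ee_pos: [562.2, -152.2, 132.1]
orientation: [-0.175, 3.136, -0.0]
ft_force: [2.1, -0.2, 1.5]
width: 0.4
grasp_force: 1.0
```

```bash
python3 - <<'E'
from h import *
im=save('side','s1.png')
cv2.imwrite('pics/s1c.png',cv2.resize(im[90:280,180:400,::-1],None,fx=3,fy=3,interpolation=cv2.INTER_CUBIC))
E
```

```text
(no output)
```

View pics/s1c.png

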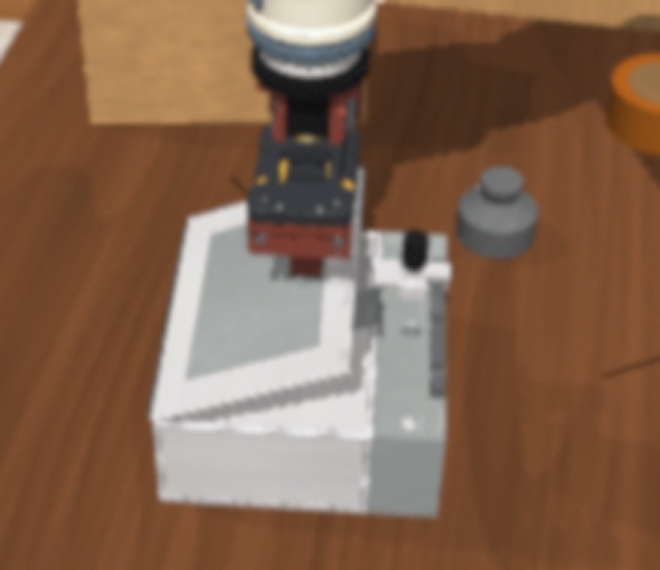

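The fingers are holding the lid down at about 0.35 rad, and nothing else has moved. I'll keep pressing it down.

Call:
apply_moves(targets=[{"tx":-0.004,"ty":0,"tz":-0.012,"spin":0},{"tx":-0.007,"ty":-0.001,"tz":-0.022,"spin":0},{"tx":-0.009,"ty":-0.001,"tz":-0.032,"spin":0},{"tx":-0.01,"ty":-0.001,"tz":-0.04,"spin":0},{"tx":-0.01,"ty":-0.001,"tz":-0.045,"spin":0},{"tx":-0.01,"ty":-0.001,"tz":-0.048,"spin":0},{"tx":-0.01,"ty":-0.001,"tz":-0.049,"spin":0},{"tx":-0.01,"ty":-0.001,"tz":-0.049,"spin":0}])

```text
t: 9.55
ee_pos: [551.8, -153.1, 85.0]
orientation: [0.175, -3.135, -0.0]
ft_force: [-8.0, -0.4, 17.8]
width: 0.4
grasp_force: 9.0
```

Call:
apply_moves(targets=[{"tx":0,"ty":0,"tz":0.03,"spin":0},{"tx":0,"ty":0,"tz":0.07,"spin":0},{"tx":0.01,"ty":-0.03,"tz":0.1,"spin":0},{"tx":0.02,"ty":-0.07,"tz":0.12,"spin":0},{"tx":0.03,"ty":-0.11,"tz":0.12,"spin":0},{"tx":0.03,"ty":-0.15,"tz":0.12,"spin":0},{"tx":0.03,"ty":-0.19,"tz":0.12,"spin":0},{"tx":0.03,"ty":-0.2,"tz":0.12,"spin":0}], gripper=-0.1)

```text
t: 10.35
ee_pos: [582.2, -356.7, 203.4]
orientation: [-0.17, 3.136, -0.002]
ft_force: [-0.1, -0.8, 0.1]
width: 47.9
grasp_force: 0.0
```

```bash
python3 - <<'E'
from h import *
from fit import w
p=[585.7,-151.7,.107]
ims=[]
for c in ['side','top']:
    im=save(c,c+'2.png').copy()
    q=proj(c,w(p,(-85,-20,80)))[0]; x,y=int(q[0])-35,int(q[1])-35
    print(c,x,y)
    k=cv2.resize(im[y:y+70,x:x+70,::-1],None,fx=5.7143,fy=5.7143,interpolation=cv2.INTER_CUBIC); ims.append(k)
cv2.imwrite('pics/c2.png',np.hstack(ims))
E
```

```text
side 275 157
top 308 218
```

View pics/c2.png

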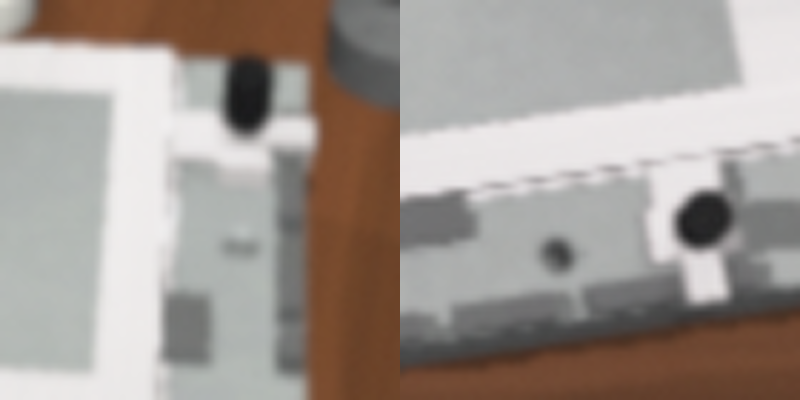

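The crops show the lid shut flat. The bore is at side (316.6,199.5) and top (335.1,262.4). The knob is at side (318,173) and top (360.6,255.9), with its arm in the open notch. I'll compute positions from these.

```bash
python3 - <<'E'
from h import *
from fit import w
np.set_printoptions(precision=1,suppress=True)
b={'side':(316.6,199.5),'top':(335.06,262.4)}
for c in b: print('bore',c,atz(c,b[c],80))
print('tri',tri(b))
ku={}
for c,f,(x0,y0,x1,y1) in [('side','side2.png',(308,164,328,186)),('top','top2.png',(350,246,372,266))]:
    im=cv2.imread('pics/'+f).astype(float).max(2)[y0:y1,x0:x1]
    wt=np.clip((90-im)/70,0,1); n,l,s,ce=cv2.connectedComponentsWithStats((wt>.1).astype(np.uint8)); k=1+np.argmax(s[1:,4]); wt*=l==k
    Y,X=np.mgrid[y0:y1,x0:x1]; ku[c]=((wt*X).sum()/wt.sum(),(wt*Y).sum()/wt.sum()); print(c,ku[c],wt.sum())
    print(' at114',atz(c,ku[c],114))
print('ktri',tri(ku))
# joint LSQ, tin yaw .107 check: combine bore & knob
def res(p):
    o=[]
    for c in b: o+=list(proj(c,w(p,(-100,0,80)))[0]-b[c]); 
    for c in b: o+=list(proj(c,w(p,(-100,-50,114)))[0]-ku[c])
    return np.array(o)
s=least_squares(res,[585,-151,.107],x_scale=[100,100,.1]);p=s.x;print(p,'%.3f'%p[2],s.fun,w(p,(-100,0,80)),w(p,(-100,-50,116)))
E
```

```text
bore side [ 486.4 -160.5   80. ]
bore top [ 485.3 -161.5   80. ]
tri [ 486.  -161.6   78.9]
side (np.float64(317.93495317641106), np.float64(172.88635788407996)) 56.44285714285714
 at114 [ 492.1 -210.2  114. ]
top (np.float64(360.82600664942737), np.float64(256.0616919098633)) 38.67142857142857
 at114 [ 491.7 -212.   114. ]
ktri [ 492.1 -212.3  112.2]
[ 585.1 -149.5    0.1] 0.121 [ 0.3 -0.3  0.  -0.3  0.2 -0.3 -0.4 -0.1] [ 485.9 -161.5   80. ] [ 491.9 -211.2  116. ]
```

Call:
apply_moves(targets=[{"tx":-0.02,"ty":0.03,"tz":0,"spin":0},{"tx":-0.045,"ty":0.07,"tz":0,"spin":0},{"tx":-0.07,"ty":0.11,"tz":0,"spin":0},{"tx":-0.085,"ty":0.135,"tz":-0.01,"spin":0},{"tx":-0.09,"ty":0.142,"tz":-0.03,"spin":0},{"tx":-0.09,"ty":0.142,"tz":-0.05,"spin":0},{"tx":-0.09,"ty":0.142,"tz":-0.05,"spin":0},{"tx":-0.09,"ty":0.142,"tz":-0.05,"spin":0}])

```text
t: 11.25
ee_pos: [492.4, -210.1, 153.9]
orientation: [0.176, -3.136, -0.001]
ft_force: [-0.5, -0.3, -0.0]
width: 48.5
grasp_force: 0.0
```

Call:
apply_moves(targets=[{"tx":0,"ty":-0.001,"tz":-0.015,"spin":0},{"tx":-0.0005,"ty":-0.001,"tz":-0.03,"spin":0},{"tx":-0.0005,"ty":-0.001,"tz":-0.042,"spin":0},{"tx":-0.0005,"ty":-0.001,"tz":-0.049,"spin":0},{"tx":-0.0005,"ty":-0.001,"tz":-0.0525,"spin":0},{"tx":-0.0005,"ty":-0.001,"tz":-0.053,"spin":0},{"tx":-0.0005,"ty":-0.001,"tz":-0.053,"spin":0},{"tx":-0.0005,"ty":-0.001,"tz":-0.053,"spin":0}])

```text
t: 12.05
ee_pos: [492.2, -212.3, 101.2]
orientation: [-0.174, 3.136, -0.001]
ft_force: [0.7, 0.6, 0.7]
width: 48.3
grasp_force: 0.0
```

Call:
apply_moves(targets=[{"tx":0,"ty":0,"tz":0,"spin":0},{"tx":0,"ty":0,"tz":0,"spin":0},{"tx":0,"ty":0,"tz":0,"spin":0},{"tx":0,"ty":0,"tz":0,"spin":0},{"tx":0,"ty":0,"tz":0,"spin":0},{"tx":0,"ty":0,"tz":0,"spin":0},{"tx":0,"ty":0,"tz":0,"spin":0},{"tx":0,"ty":0,"tz":0,"spin":0}], gripper=1)

```text
t: 12.85
ee_pos: [491.9, -212.2, 100.7]
orientation: [-0.175, 3.137, -0.0]
ft_force: [-0.4, 1.0, 1.1]
width: 19.3
grasp_force: 30.0
```

Call:
apply_moves(targets=[{"tx":0,"ty":0,"tz":0.004,"spin":0},{"tx":0,"ty":0,"tz":0.008,"spin":0},{"tx":0,"ty":0,"tz":0.012,"spin":0},{"tx":0,"ty":0,"tz":0.014,"spin":0},{"tx":0,"ty":0,"tz":0.014,"spin":0},{"tx":0,"ty":0,"tz":0.014,"spin":0},{"tx":0,"ty":0,"tz":0.014,"spin":0},{"tx":0,"ty":0,"tz":0.014,"spin":0}])

```text
t: 13.65
ee_pos: [491.8, -212.1, 114.5]
orientation: [0.175, -3.137, -0.0]
ft_force: [0.9, -0.5, -4.0]
width: 19.1
grasp_force: 30.0
```

Call:
apply_moves(targets=[{"tx":-0.001,"ty":0.01,"tz":0,"spin":0},{"tx":-0.003,"ty":0.025,"tz":0,"spin":0},{"tx":-0.005,"ty":0.042,"tz":0,"spin":0},{"tx":-0.0065,"ty":0.059,"tz":0,"spin":0},{"tx":-0.0085,"ty":0.076,"tz":0,"spin":0},{"tx":-0.0102,"ty":0.09,"tz":0,"spin":0},{"tx":-0.0112,"ty":0.0985,"tz":0,"spin":0},{"tx":-0.0112,"ty":0.0985,"tz":0,"spin":0}])

```text
t: 14.45
ee_pos: [480.3, -112.0, 114.7]
orientation: [0.177, -3.136, -0.001]
ft_force: [1.3, 0.8, -2.9]
width: 19.2
grasp_force: 30.0
```

Call:
apply_moves(targets=[{"tx":0,"ty":0,"tz":0,"spin":0},{"tx":0,"ty":0,"tz":-0.002,"spin":0},{"tx":0,"ty":0,"tz":-0.005,"spin":0},{"tx":0,"ty":0,"tz":-0.008,"spin":0},{"tx":0,"ty":0,"tz":-0.011,"spin":0},{"tx":0,"ty":0,"tz":-0.014,"spin":0},{"tx":0,"ty":0,"tz":-0.0145,"spin":0},{"tx":0,"ty":0,"tz":-0.0145,"spin":0}])

```text
t: 15.25
ee_pos: [480.7, -113.9, 100.6]
orientation: [0.175, -3.137, 0.001]
ft_force: [-3.4, -1.4, 5.7]
width: 19.3
grasp_force: 30.0
```

Call:
apply_moves(targets=[{"tx":0,"ty":0,"tz":0,"spin":0},{"tx":0,"ty":0,"tz":0,"spin":0},{"tx":0,"ty":0,"tz":0,"spin":0},{"tx":0,"ty":0,"tz":0.005,"spin":0},{"tx":0,"ty":0,"tz":0.02,"spin":0},{"tx":0,"ty":0,"tz":0.05,"spin":0},{"tx":0,"ty":0,"tz":0.09,"spin":0},{"tx":0,"ty":0.03,"tz":0.12,"spin":0}], gripper=-0.1)

```text
t: 16.05
ee_pos: [481.6, -85.2, 222.6]
orientation: [-0.17, 3.135, -0.002]
ft_force: [0.7, 0.4, 0.3]
width: 48.1
grasp_force: 0.0
```

Call:
apply_moves(targets=[{"tx":0,"ty":0.04,"tz":0,"spin":0},{"tx":0,"ty":0.08,"tz":0,"spin":0},{"tx":0,"ty":0.12,"tz":0,"spin":0},{"tx":0,"ty":0.16,"tz":0,"spin":0},{"tx":0,"ty":0.19,"tz":0,"spin":0},{"tx":0,"ty":0.2,"tz":0,"spin":0},{"tx":0,"ty":0.2,"tz":0,"spin":0},{"tx":0,"ty":0.2,"tz":0,"spin":0}])

```text
t: 16.85
ee_pos: [480.6, 115.7, 220.2]
orientation: [0.175, -3.137, 0.001]
ft_force: [0.0, -0.2, 0.4]
width: 48.2
grasp_force: 0.0
```

```bash
python3 - <<'E'
from h import *
print(ctrl.get_obs()['ee_pos'])
ims=[]
for c in ['side','top']:
    im=save(c,c+'3.png')
    for pt in [(482,284,70),(482,-140,90)]:
        q=proj(c,pt)[0]; x,y=int(q[0])-25,int(q[1])-25; y=min(y,370); print(c,x,y)
        ims.append(cv2.resize(im[y:y+50,x:x+50,::-1],(300,300),interpolation=cv2.INTER_CUBIC))
cv2.imwrite('pics/c3.png',np.vstack([np.hstack(ims[:2]),np.hstack(ims[2:])]))
E
```

```text
[480.56961334 115.70632544 220.17720905]
side 256 364
side 292 177
top 104 245
top 300 238
```

View pics/c3.png

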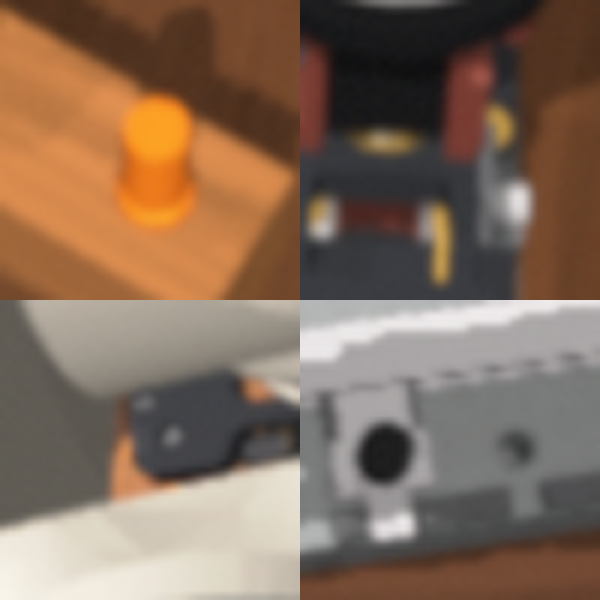

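The bolt sits in the locked notch, with the knob at bottom-right crop (385,452) and the bore clear at top (335.6,262.4). In the side view, the centre of the seal's head top is at (281.9,385.2). The arm hides the seal in the new top picture, so I'll use the first one for that view.

```bash
python3 - <<'E'
from h import *
im=cv2.imread('pics/t0.png'); print(proj('top',(483,284,83)),proj('top',(483,284,49)))
cv2.imwrite('pics/c4.png',cv2.resize(im[245:295,105:155],(500,500),interpolation=cv2.INTER_CUBIC))
print(atz('side',(281.9,385.2),83),atz('side',(282.0,395),47))
E
```

```text
[[127.97886716 269.42814458]] [[132.88169521 271.42516257]]
[482.03578559 283.12662374  83.        ] [481.51931665 282.24623177  47.        ]
```

View pics/c4.png

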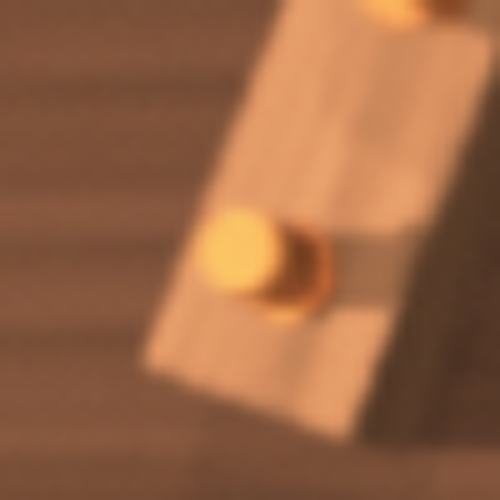

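The head top's centre is at top (128.6,269.7), which agrees with the side view and puts the seal at about (482.2,283).

Call:
apply_moves(targets=[{"tx":0,"ty":0.03,"tz":0,"spin":0},{"tx":0,"ty":0.07,"tz":-0.01,"spin":0},{"tx":0.001,"ty":0.11,"tz":-0.03,"spin":0},{"tx":0.0015,"ty":0.145,"tz":-0.06,"spin":0},{"tx":0.0015,"ty":0.163,"tz":-0.09,"spin":0},{"tx":0.0015,"ty":0.167,"tz":-0.11,"spin":0},{"tx":0.0015,"ty":0.167,"tz":-0.11,"spin":0},{"tx":0.0015,"ty":0.167,"tz":-0.11,"spin":0}])

```text
t: 17.75
ee_pos: [482.5, 282.4, 110.3]
orientation: [0.173, -3.136, 0.001]
ft_force: [-0.2, -0.1, 0.1]
width: 48.1
grasp_force: 0.0
```

Call:
apply_moves(targets=[{"tx":0,"ty":0.0005,"tz":-0.015,"spin":0},{"tx":0,"ty":0.0005,"tz":-0.03,"spin":0},{"tx":0,"ty":0.0005,"tz":-0.043,"spin":0},{"tx":0,"ty":0.0005,"tz":-0.052,"spin":0},{"tx":0,"ty":0.0005,"tz":-0.056,"spin":0},{"tx":0,"ty":0.0005,"tz":-0.057,"spin":0},{"tx":0,"ty":0.0005,"tz":-0.057,"spin":0},{"tx":0,"ty":0.0005,"tz":-0.057,"spin":0}])

```text
t: 18.55
ee_pos: [482.5, 284.1, 53.6]
orientation: [-0.175, 3.136, 0.0]
ft_force: [-0.4, 0.5, -0.3]
width: 48.2
grasp_force: 0.0
```

Call:
apply_moves(targets=[{"tx":0,"ty":0,"tz":0,"spin":0},{"tx":0,"ty":0,"tz":0,"spin":0},{"tx":0,"ty":0,"tz":0,"spin":0},{"tx":0,"ty":0,"tz":0,"spin":0},{"tx":0,"ty":0,"tz":0,"spin":0},{"tx":0,"ty":0,"tz":0,"spin":0},{"tx":0,"ty":0,"tz":0,"spin":0},{"tx":0,"ty":0,"tz":0,"spin":0}], gripper=1)

```text
t: 19.35
ee_pos: [482.2, 283.5, 53.3]
orientation: [0.175, -3.137, 0.001]
ft_force: [-0.5, -5.6, 4.2]
width: 16.7
grasp_force: 30.0
```

Call:
apply_moves(targets=[{"tx":0,"ty":0,"tz":0.005,"spin":0},{"tx":0,"ty":0,"tz":0.01,"spin":0},{"tx":0,"ty":0,"tz":0.02,"spin":0},{"tx":0,"ty":0,"tz":0.035,"spin":0},{"tx":0,"ty":0,"tz":0.055,"spin":0},{"tx":0,"ty":0,"tz":0.08,"spin":0},{"tx":0,"ty":0,"tz":0.105,"spin":0},{"tx":0,"ty":0,"tz":0.13,"spin":0}])

```text
t: 20.15
ee_pos: [482.2, 284.5, 185.7]
orientation: [-0.175, 3.135, 0.002]
ft_force: [0.9, 1.3, 0.1]
width: 17.2
grasp_force: 30.0
```

Call:
apply_moves(targets=[{"tx":0,"ty":-0.03,"tz":0.01,"spin":0},{"tx":0,"ty":-0.07,"tz":0.015,"spin":0},{"tx":0.001,"ty":-0.115,"tz":0.015,"spin":0},{"tx":0.001,"ty":-0.16,"tz":0.015,"spin":0},{"tx":0.002,"ty":-0.205,"tz":0.015,"spin":0},{"tx":0.002,"ty":-0.25,"tz":0.015,"spin":0},{"tx":0.003,"ty":-0.295,"tz":0.015,"spin":0},{"tx":0.003,"ty":-0.335,"tz":0.015,"spin":0}])

```text
t: 20.95
ee_pos: [485.5, -52.7, 199.8]
orientation: [-0.174, 3.134, 0.0]
ft_force: [0.6, 0.4, -0.6]
width: 17.3
grasp_force: 30.0
```

Call:
apply_moves(targets=[{"tx":0,"ty":-0.03,"tz":0,"spin":0},{"tx":0,"ty":-0.06,"tz":0,"spin":0},{"tx":0,"ty":-0.085,"tz":0,"spin":0},{"tx":0,"ty":-0.1,"tz":-0.005,"spin":0},{"tx":0.001,"ty":-0.109,"tz":-0.02,"spin":0},{"tx":0.001,"ty":-0.11,"tz":-0.04,"spin":0},{"tx":0.001,"ty":-0.11,"tz":-0.055,"spin":0},{"tx":0.001,"ty":-0.11,"tz":-0.055,"spin":0}])

```text
t: 21.75
ee_pos: [485.0, -160.3, 141.9]
orientation: [0.174, -3.134, -0.003]
ft_force: [-0.4, -1.1, 0.1]
width: 17.2
grasp_force: 30.0
```

```bash
python3 - <<'E'
from h import *
o=ctrl.get_obs();print(o['ee_pos'],o['t']);e=np.array(o['ee_pos'])
ims=[]
for c in ['side','top']:
    im=save(c,c+'5.png')
    q=proj(c,e-[0,0,10])[0]; x,y=int(q[0])-25,int(q[1])-25; print(c,x,y,'axis pts head-top,neck,tip', proj(c,e+[[0,0,29.7],[0,0,-8.3],[0,0,-42.3]]),'bore',proj(c,(485.8,-161.3,80)))
    ims.append(cv2.resize(im[y:y+50,x:x+50,::-1],(400,400),interpolation=cv2.INTER_CUBIC))
    for n in ['seal','seal_neck','bore']:
        r=ctrl.pinpoint(n,c); print(c,n,[(a['uv'],round(a['score'],2)) for a in r[:2]])
cv2.imwrite('pics/c5.png',np.hstack(ims))
E
```

```text
[ 485.04405148 -160.25332146  141.9080412 ] 21.75
side 293 156 axis pts head-top,neck,tip [[319.95497179 167.02031076]
 [318.77276949 181.03610418]
 [317.75991032 192.99963715]] bore [[316.91424421 199.30031856]]
side seal [([314.9, 195.8], 0.5)]
side seal_neck [([316.8, 180.3], 0.5)]
side bore [([315.9, 201.4], 0.97)]
top 312 233 axis pts head-top,neck,tip [[339.40658907 255.77282364]
 [337.26094515 258.72594337]
 [335.4773694  261.17929871]] bore [[334.96939532 262.15206545]]
top seal []
top seal_neck [([325.7, 226.0], 0.16)]
top bore []
```

View pics/c5.png

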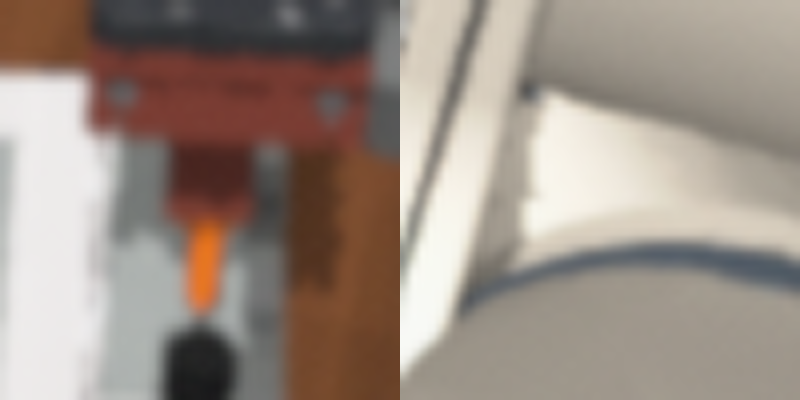

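Seen from the side, the tip is at (317.9,193.6), as predicted. I'll align it to the bore and lower with care.

Call:
apply_moves(targets=[{"tx":0.0008,"ty":-0.001,"tz":-0.003,"spin":0},{"tx":0.0008,"ty":-0.001,"tz":-0.008,"spin":0},{"tx":0.0008,"ty":-0.001,"tz":-0.013,"spin":0},{"tx":0.0008,"ty":-0.001,"tz":-0.017,"spin":0},{"tx":0.0008,"ty":-0.001,"tz":-0.02,"spin":0},{"tx":0.0008,"ty":-0.001,"tz":-0.022,"spin":0},{"tx":0.0008,"ty":-0.001,"tz":-0.023,"spin":0},{"tx":0.0008,"ty":-0.001,"tz":-0.023,"spin":0}])

```text
t: 22.95
ee_pos: [486.9, -162.1, 120.1]
orientation: [0.175, -3.137, -0.0]
ft_force: [-0.4, 0.1, -0.3]
width: 17.1
grasp_force: 30.0
```

Call:
apply_moves(targets=[{"tx":-0.0008,"ty":0.0006,"tz":0,"spin":0},{"tx":-0.0008,"ty":0.0006,"tz":-0.001,"spin":0},{"tx":-0.0008,"ty":0.0006,"tz":-0.002,"spin":0},{"tx":-0.0008,"ty":0.0006,"tz":-0.003,"spin":0},{"tx":-0.0008,"ty":0.0006,"tz":-0.004,"spin":0},{"tx":-0.0008,"ty":0.0006,"tz":-0.005,"spin":0},{"tx":-0.0008,"ty":0.0006,"tz":-0.005,"spin":0},{"tx":-0.0008,"ty":0.0006,"tz":-0.005,"spin":0}])

```text
t: 23.75
ee_pos: [486.1, -161.5, 115.1]
orientation: [0.174, -3.137, -0.0]
ft_force: [0.6, 0.6, -1.2]
width: 17.2
grasp_force: 30.0
```

Free entry, with the tip about 7 mm into the bore. Going deeper.

Call:
apply_moves(targets=[{"tx":0,"ty":0,"tz":-0.002,"spin":0},{"tx":0,"ty":0,"tz":-0.005,"spin":0},{"tx":0,"ty":0,"tz":-0.008,"spin":0},{"tx":0,"ty":0,"tz":-0.011,"spin":0},{"tx":0,"ty":0,"tz":-0.014,"spin":0},{"tx":0,"ty":0,"tz":-0.017,"spin":0},{"tx":0,"ty":0,"tz":-0.019,"spin":0},{"tx":0,"ty":0,"tz":-0.019,"spin":0}])

```text
t: 24.55
ee_pos: [486.2, -161.7, 95.9]
orientation: [0.175, -3.137, 0.0]
ft_force: [0.5, -2.1, -1.4]
width: 17.2
grasp_force: 30.0
```

Call:
apply_moves(targets=[{"tx":0,"ty":0,"tz":-0.002,"spin":0},{"tx":0,"ty":0,"tz":-0.004,"spin":0},{"tx":0,"ty":0,"tz":-0.006,"spin":0},{"tx":0,"ty":0,"tz":-0.007,"spin":0},{"tx":0,"ty":0,"tz":-0.008,"spin":0},{"tx":0,"ty":0,"tz":-0.008,"spin":0},{"tx":0,"ty":0,"tz":-0.008,"spin":0},{"tx":0,"ty":0,"tz":-0.008,"spin":0}])

```text
t: 25.35
ee_pos: [486.4, -161.7, 88.3]
orientation: [-0.175, 3.136, -0.001]
ft_force: [-0.5, -4.3, 2.8]
width: 17.0
grasp_force: 30.0
```

The flange has bottomed. I'll open only a little, because the bolt is close by, and then rise.

Call:
apply_moves(targets=[{"tx":0,"ty":0,"tz":0,"spin":0},{"tx":0,"ty":0,"tz":0,"spin":0},{"tx":0,"ty":0,"tz":0,"spin":0},{"tx":0,"ty":0,"tz":0,"spin":0},{"tx":0,"ty":0,"tz":0,"spin":0},{"tx":0,"ty":0,"tz":0,"spin":0},{"tx":0,"ty":0,"tz":0,"spin":0},{"tx":0,"ty":0,"tz":0,"spin":0}], gripper=0.4)

```text
t: 26.15
ee_pos: [486.2, -161.5, 88.2]
orientation: [-0.174, 3.137, 0.0]
ft_force: [-0.6, -0.3, -0.1]
width: 26.1
grasp_force: 0.0
```

Call:
apply_moves(targets=[{"tx":0,"ty":0,"tz":0.003,"spin":0},{"tx":0,"ty":0,"tz":0.01,"spin":0},{"tx":0,"ty":0,"tz":0.02,"spin":0},{"tx":0,"ty":0,"tz":0.035,"spin":0},{"tx":0,"ty":0,"tz":0.055,"spin":0},{"tx":0,"ty":0,"tz":0.08,"spin":0},{"tx":0,"ty":0,"tz":0.11,"spin":0},{"tx":0,"ty":-0.02,"tz":0.14,"spin":0}])

```text
t: 26.95
ee_pos: [485.8, -180.3, 230.1]
orientation: [-0.177, 3.137, 0.001]
ft_force: [1.2, 1.1, -0.7]
width: 26.8
grasp_force: 0.0
```

Call:
apply_moves(targets=[{"tx":0.01,"ty":-0.03,"tz":0,"spin":0},{"tx":0.02,"ty":-0.06,"tz":0,"spin":0},{"tx":0.03,"ty":-0.1,"tz":0,"spin":0},{"tx":0.04,"ty":-0.14,"tz":0,"spin":0},{"tx":0.05,"ty":-0.17,"tz":0,"spin":0},{"tx":0.05,"ty":-0.18,"tz":0,"spin":0},{"tx":0.05,"ty":-0.18,"tz":0,"spin":0},{"tx":0.05,"ty":-0.18,"tz":0,"spin":0}])

```text
t: 27.75
ee_pos: [535.5, -360.4, 228.3]
orientation: [0.174, -3.136, -0.001]
ft_force: [0.1, -0.5, -0.2]
width: 26.2
grasp_force: 0.0
```

```bash
python3 - <<'E'
from h import *
ims=[]
for c in ['side','top']:
    im=save(c,c+'6.png')
    q=proj(c,(486,-150,95))[0]; x,y=int(q[0])-25,int(q[1])-25; print(c,x,y,proj(c,[(486,-161.4,118),(486,-161.4,80)]))
    ims.append(cv2.resize(im[y:y+50,x:x+50,::-1],(400,400),interpolation=cv2.INTER_CUBIC))
cv2.imwrite('pics/c6.png',np.hstack(ims))
E
```

```text
side 291 172 [[317.92802503 186.18799589]
 [316.8295746  199.25785973]]
top 305 236 [[336.95444189 259.39336523]
 [335.01063241 262.05765895]]
```

View pics/c6.png

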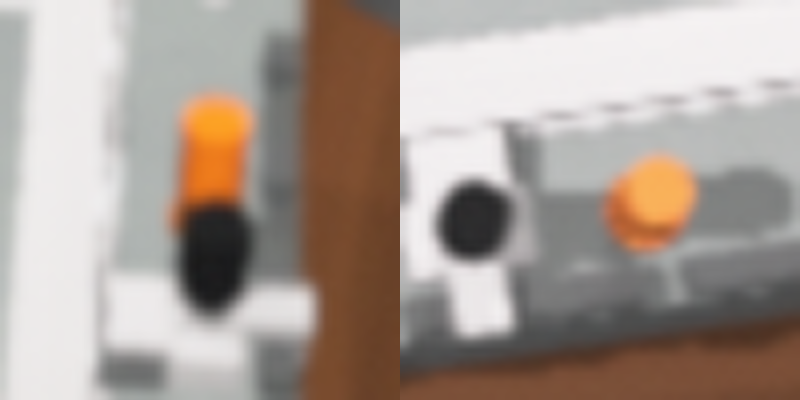

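The seal stands upright and home. Its head is at side (317.6,186.6) and top (337.1,259.3), matching the fully-home prediction. The knob is down in the locked notch and the lid is shut, so I'll hand it in.

```bash
python3 -c "
from workcell import ctrl
print(ctrl.close_job())"
```

```text
the job is handed in; nothing more can be done
None
```

The job is handed in at about 28 s on the clock: in the last pictures the lid is shut, the bolt is in its locked notch with the knob down, and the round-headed seal stands home in the bore; no verdict came back.

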